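# Set a connector plate over the board edge and swing the hold-down over it

## Task

Slide the aluminium plate that has the rectangular opening along the raised plywood board, pushing it flat with the fingers, until its opening end hangs 50 mm over the board edge that it faces, square to that edge. Then push the black knob of the steel hold-down round until the arm lies across that plate and meets its stop. Do not lift or grasp anything, and leave the solid plate and the black connector housings where they are.

Things in the scene. Friction and masses are not known exactly. Their poses are not given: they have to be found in the camera images.
- board: fixed raised plywood board, 360 (x) x 400 (y) mm, flat top 50 mm above the table. Origin under its centre at table height; z up. Its +y edge (200 mm from the origin) is the work edge; below it is open air down to the table. The two plates lie on two lanes, centred about 90 mm to its +x and -x sides, long sides roughly along y.
- edge (a point): middle of the board's work edge, at the height of its top face; axes as the board's, +y points straight out over the edge.
- plate: loose aluminium plate, 160 (x) x 70 (y) x 6 mm, 110-220 g, with a rectangular opening 30 (x) x 44 (y) mm centred 52 mm towards +x from the origin. Origin at the centre of its underside, z up. Its +x end (the opening end) starts 20 to 60 mm inside the work edge, facing it roughly, up to 0.2 rad askew.
- lead (a point): middle of the plate's opening end, 80 mm along +x from the plate's origin, at mid thickness.
- blank: loose solid aluminium plate, 160 x 70 x 6 mm, no opening, in the other lane; origin at the centre of its underside. To be left alone.
- holddown (a joint): steel hold-down arm turning about a vertical pivot (point pivot), rad, positive counter-clockwise from above. At 0 the arm points along the board's -y, between the lanes; it starts within 0.2 of 0. At +1.571 it meets its stop pointing along the board's +x, lying across that lane; at -1.571 it meets its stop along -x. Light friction (under 1 N at the knob); stays where left.
- pivot (a point): axis of the hold-down, on the board's top face midway between the lanes, 50 mm inside the work edge. A steel foot of 26 mm diameter and a bolt stand there, up to 25 mm above the board. The arm is a bar 18 mm wide, 95 mm from pivot to tip, underside 9 mm and top 17 mm above the board, so it passes 3 mm above a plate.
- knob (a point): top centre of the hold-down's upright black knob, 16 mm diameter, 85 mm from the pivot; the knob stands on the bar from 17 to 47 mm above the board.
- plug_a: loose black connector housing with an orange seal band, about 44 x 32 x 29 mm, standing on the board near its rear (-y) edge, -x side; origin under its centre. To be left alone.
- plug_b: loose black connector housing with an orange seal band, about 44 x 32 x 29 mm, standing on the board near its rear (-y) edge, +x side; origin under its centre. To be left alone.
- plug_c: loose black connector housing with an orange seal band, about 44 x 32 x 29 mm, standing on the board between the lanes, behind the hold-down; origin under its centre. To be left alone.
Mind the look-alikes: they are no part of the job. Leave any blue or yellow look-alike of the plate alone.

How it is judged:
On the way, in this order (a step that is already met when the one before it is completed fails the run):
1. the plate with the opening lies still, overhanging the edge by 42 to 58 mm and square to it (y of lead in the frame of edge between 0.042 and 0.058 m and angle between the x axis of plate and the y axis of board, either way round below 0.12 rad and linear speed of plate below 0.01 m/s and angle between plate's own z axis and vertical below 0.06 rad and height (world z) of plate between 0.046 and 0.055 m), for 0.3 s.
2. the hold-down arm lies across that plate ((value of joint holddown above 1.4 rad or value of joint holddown below -1.4 rad) and y of knob in the frame of plate between -0.033 and 0.033 m and x of knob in the frame of plate between -0.07 and 0.03 m), for 0.2 s.
At the end, for the whole second after the job is handed in: the plate lies flat and still on the board, its opening end 50 mm (within 8 mm) beyond the work edge and square to it within 0.12 rad, and the hold-down arm is within 0.17 rad of its stop on that side, with its knob above the plate (all of step 1 and all of step 2 and velocity of joint holddown between -0.05 and 0.05 rad/s); the robot touches nothing.
It fails at once if the plate is lifted more than 10 mm or tipped by more than 0.25 rad (height (world z) of plate above 0.06 m or angle between plate's own z axis and vertical above 0.25 rad).
It fails at once if the solid plate is lifted or tipped (height (world z) of blank above 0.06 m or angle between blank's own z axis and vertical above 0.25 rad).
It fails at once if the solid plate or a connector housing is moved more than 15 mm (distance of any of blank, plug_a, plug_b, plug_c from where it was at the start of the episode above 0.015 m).
It also fails if it takes over 61 s, if anything falls off the work surface, if the arm or the gripper's body presses on something with over 40 N, if the wrist force passes 120 N, or if a joint passes its speed limit or range.

## Robot

A 6-joint arm with a two-finger parallel gripper is mounted at the origin on the work surface. World frame = base frame: x ahead of the robot, y to its left, z up, the work surface at z = 0. Lengths are in m, angles in rad, forces in N, time in s.
With the tool pointing down it reaches from about 0.225 to 0.875 m from the base axis. Payload 3.4 kg.
Tool frame: the origin (TCP) lies midway between the tips of the shut fingers; the grasp point (between the pads) lies 19 mm behind it (manip.grasp_offset is the distance from the TCP to the grasp point, in m); x points along the fingers, y is the direction in which the jaws open and shut, and the axes are right-handed (so a half turn about x gives the same grasp; the last joint's range is limited). The gripper opens to 85 mm and grips with 20 to 120 N. Pads are 22 mm wide; open, the fingers measure 114 mm over their backs; the gripper's body (76 mm by 85 mm) begins 54 mm behind the grasp point. The pads swing forward as they close: fully open they stand 13 mm farther back than shut.
Start: joints at [1.204, 0.276, 1.505, -0, 1.361, -0.121], TCP at [0.14, 0.558, 0.231] pointing down, gripper open.
Joint ranges: [-2.89, 2.89], [-0.75, 2.08], [0.22, 2.7], [-1.18, 4.32], [0.11, 2.71], [-2.7, 2.7]. Speed limits (rad/s): [2.57, 2.57, 3.14, 3.14, 3.14, 3.14].

## Interface

Orientations are given as a unit quaternion [w, x, y, z].
In Python, from rig import manip gives the robot as it stands.
- The arm moves only by the shell command python3 -m creep 'ROWS' [OPENING] [FORCE]. ROWS is a JSON object of lists of equal length, an entry for each row: "delta_pos": the shift along the tool's x, y, z in cm, a list of three; "dr": the turn, a rotation vector about the tool's x, y, z in rad, a list of three. In form: {"delta_pos": [[dx, dy, dz], ...], "dr": [[rx, ry, rz], ...]}. A call has 1 to 10 rows; each row is the pose to reach, as a shift and turn from the pose commanded when the call began, along the tool's axes at that moment; what a row does not reach only later rows make up. A row lasts 1/10 s, in which the tool goes at most 50 mm and 8.59 degrees, less where a joint would pass 70% of its speed; a pose out of reach is approached as far as the arm can. A call with a gripper value outside its range is refused whole. OPENING is the opening, from -1 (shut) to 1 (fully open), set as the call begins (- or left out, the last holds). The fingers move at their own pace and stop on an object; FORCE is the grip in N (left out, the last holds). Time passes only in rows, so rows that repeat a pose let the fingers close. It gives the time, the measured TCP pose, the force and the opening at its end, in the units of the state.
- manip.get_state(): the state, without advancing time (a new reading comes with each control period).
- manip.get_image(name): name is "scene" or "top" or "wrist"; returns a dict with "pixels" (420x560x3 uint8, blue, green, red), "depth" (420x560 float32, m along the optical axis (not along the pixel's ray), 0 where there is no reading), "intrinsics" (3x3 intrinsics, pixels), "k1" (the pictures are not rectified: a ray, as slopes to the right and down, at radius r is drawn at 1 + k1 r^2 times it, then the intrinsics apply), "rvec" (rotation vector, rad) and "tvec" (3), from world to camera coordinates, as OpenCV has them. Camera axes: x right, y down, z forward; pixel columns grow to the right and rows downward; lengths in m; the calibration is good to about 2 mm. A picture is of the moment at which its call begins.
- manip.sign_off(): hands the job in, once; it reports no verdict.
The state is a dict: "clock": time; "qpos": joint angles; "qd": joint speeds; "effort": joint torques, N m; "position": TCP position; "ee_rot": TCP orientation; "contact_force": force on the tool from outside, world axes, zero at the start; "moment": the same for the moment, N m; "width": finger opening in m.
Only numpy, scipy, OpenCV 4.12 (cv2) and the standard library are available. Lean on these libraries where they do the work, as an engineer would, in place of code of your own. Each camera call takes 0.05 s, during which the arm holds its last target. There are 200 camera calls.

## Working session

There is one attempt and no reset: what is moved stays moved. The work goes in short steps, Python scripts to look and compute and a shell command to move; the robot and the scene stay as the last step left them, time stands still between calls to the robot, and variables do not carry over. Pictures are saved under pics/ and viewed, about 8 in all and at most 12, crops included, and the job is handed in when it is done.

```bash
ls; mkdir -p pics; python3 - <<'E'
from rig import manip
import cv2,numpy as np,pickle
s=manip.get_state()
print({k:np.round(v,3).tolist() for k,v in s.items()})
im={n:manip.get_image(n) for n in("scene","top")}
pickle.dump(im,open("im0.pkl","wb"))
for n in im:
    print(n,im[n]["intrinsics"],im[n]["k1"],im[n]["rvec"],im[n]["tvec"]); cv2.imwrite(f"pics/{n}0.png",im[n]["pixels"])
E
```

```text
pics
{'clock': 0.0, 'qpos': [1.204, 0.277, 1.506, 0.0, 1.361, -0.121], 'qd': [-0.002, 0.001, 0.002, -0.0, -0.001, 0.001], 'effort': [0.001, -41.677, -24.581, -0.0, 0.011, -0.0], 'position': [0.14, 0.557, 0.23], 'ee_rot': [0.702, 0.086, 0.702, -0.087], 'contact_force': [-0.939, -0.082, 0.482], 'moment': [-0.008, 0.008, -0.012], 'width': 0.086}
scene [[412.48549761   0.         270.58741575]
 [  0.         412.48549761 212.05547339]
 [  0.           0.           1.        ]] -0.06302178848196019 [ 2.35302876  1.23069698 -0.32762004] [-0.35030541 -0.28497297  1.0299887 ]
top [[485.06166165   0.         282.53816398]
 [  0.         485.06166165 210.60456938]
 [  0.           0.           1.        ]] -0.17675639182283953 [ 2.14198653 -2.20570947  0.10006814] [0.08245158 0.52283709 1.09551969]
```

View pics/top0.png

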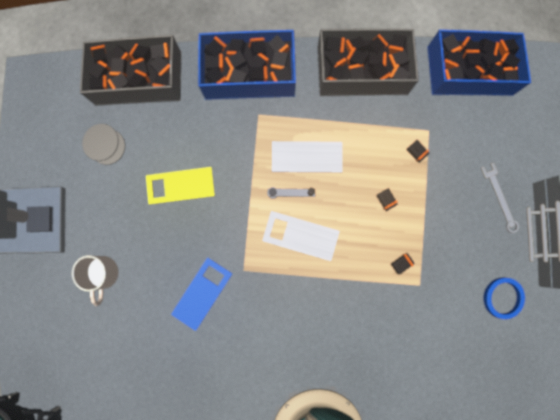

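View pics/scene0.png

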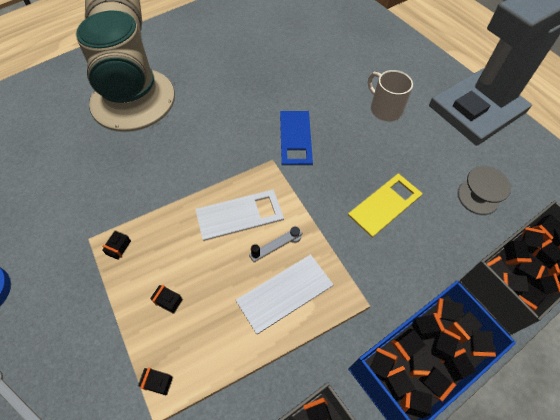

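The top view shows four plate-like things: the silver plate with an opening (300,237), the solid silver blank (307,157), and the yellow (180,185) and blue (202,294) look-alikes. By the description I choose the silver one with the opening. The hold-down pivot is near (272,192) and its knob near (311,192). The plugs are at (418,151), (387,200) and (402,264), and the work edge is the left side of the board.

```bash
cat >h.py <<'E'
import cv2,numpy as np
def cam(im):
    R=cv2.Rodrigues(np.array(im["rvec"],float))[0]; t=np.array(im["tvec"],float).ravel()
    return R,t,np.array(im["intrinsics"]),np.array([im["k1"],0,0,0,0.])
def unproj(im,uv,z):
    R,t,K,d=cam(im)
    n=cv2.undistortPoints(np.array(uv,float).reshape(-1,1,2),K,d).reshape(-1,2)
    r=np.c_[n,np.ones(len(n))]@R; c=-R.T@t
    return c+r*((z-c[2])/r[:,2])[:,None]
def proj(im,p):
    R,t,K,d=cam(im)
    return cv2.projectPoints(np.array(p,float).reshape(-1,1,3),np.array(im["rvec"],float),t,K,d)[0].reshape(-1,2)
E
python3 - <<'E'
import pickle,cv2,numpy as np
from h import *
im=pickle.load(open("im0.pkl","rb"))["top"]
P=im["pixels"]; hsv=cv2.cvtColor(P,cv2.COLOR_BGR2HSV)
print("tcp px",proj(im,[[0.14,.557,.23]]),"dep",im["depth"][[237,157,210,192],[320,307,350,311]])
bm=np.zeros(P.shape[:2],np.uint8); q=np.array([[258,115],[429,129],[421,285],[245,271]],np.int32)
# board: refine by saturation mask
m=((hsv[...,0]>8)&(hsv[...,0]<28)&(hsv[...,1]>60)&(hsv[...,2]>120)).astype(np.uint8)
roi=np.zeros_like(m); cv2.fillPoly(roi,[q],1); roi=cv2.dilate(roi,np.ones((15,15)))
c=max(cv2.findContours(m*roi,cv2.RETR_EXTERNAL,cv2.CHAIN_APPROX_NONE)[0],key=cv2.contourArea)
W=unproj(im,c.reshape(-1,2),.05)[:,:2]
print("board",cv2.minAreaRect((W*1000).astype(np.float32)))
ins=np.zeros_like(m); cv2.fillPoly(ins,[q],1); ins=cv2.erode(ins,np.ones((5,5)))
s=((hsv[...,1]<45)&(hsv[...,2]>150)).astype(np.uint8)*ins
for c in cv2.findContours(s,cv2.RETR_EXTERNAL,cv2.CHAIN_APPROX_NONE)[0]:
    if cv2.contourArea(c)<300: continue
    W=unproj(im,c.reshape(-1,2),.056)[:,:2]; print("plate",cv2.minAreaRect((W*1000).astype(np.float32)),cv2.boxPoints(cv2.minAreaRect((W*1000).astype(np.float32))).round().tolist())
print("pivot",unproj(im,[[272,192]],.07),"knob",unproj(im,[[311.5,191.5]],.097))
print("board corners",unproj(im,q,.05).round(3).tolist())
print("plugs",unproj(im,[[418,151],[387,200],[402,264]],.079).round(3).tolist())
a=cv2.resize(P[90:300,230:440],None,fx=2.8,fy=2.8,interpolation=cv2.INTER_CUBIC); cv2.imwrite("pics/crop0.png",a)
E
```

```text
tcp px [[ 40.80404515 401.77034676]] dep [1.0790058 1.0988754 1.0947052 1.053951 ]
board ((546.3002319335938, -60.89042663574219), (400.4207458496094, 359.22637939453125), 83.23695373535156)
plate ((465.02825927734375, 28.644935607910156), (161.7722625732422, 72.1364974975586), 71.94325256347656) [[406.0, -37.0], [474.0, -59.0], [524.0, 94.0], [456.0, 117.0]]
plate ((644.0983276367188, 8.644561767578125), (162.1645965576172, 71.96107482910156), 88.44973754882812) [[606.0, -71.0], [678.0, -73.0], [682.0, 89.0], [610.0, 91.0]]
pivot [[0.56298292 0.08933962 0.07      ]] knob [[0.55801533 0.00321906 0.097     ]]
board corners [[0.746, 0.117, 0.05], [0.704, -0.281, 0.05], [0.344, -0.241, 0.05], [0.389, 0.155, 0.05]]
plugs [[0.646, -0.243, 0.079], [0.537, -0.165, 0.079], [0.394, -0.192, 0.079]]
```

View pics/crop0.png

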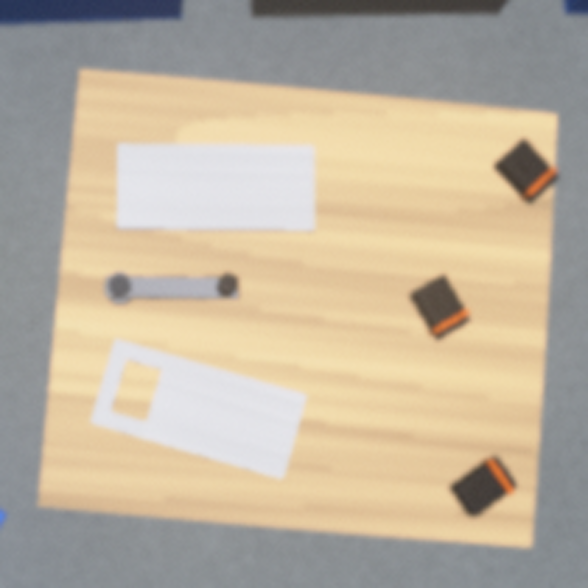

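The crop confirms the choice: the silver plate with the opening lies at (200,408), askew, with its opening end to the left and facing the work edge. The hold-down is between the lanes, knob at (228,286). The sizes also check out: board 400x359 mm, both plates 162x72 mm, and pivot to knob 86 mm.

Next I work out the approach. I will push the plate's rear end with the two half-open fingers, with the jaw axis parallel to the edge.

```bash
cat >>h.py <<'E'
from scipy.spatial.transform import Rotation as Ro
C=np.array([.5463,-.0609]); X=np.array([.9930,-.1177]); Y=np.array([.1177,.9930])
def b2w(bx,by,z): return np.r_[C+bx*X+by*Y,z]
def w2b(p): d=np.array(p)[:2]-C; return np.array([d@X,d@Y])
def tool(s): q=s["ee_rot"]; return Ro.from_quat([q[1],q[2],q[3],q[0]])
def goto(s,p,yaxis=None):
    R=tool(s); d=R.inv().apply(np.array(p)-s["position"])*100
    print("delta cm",d.round(2))
    if yaxis is not None:
        T=Ro.from_matrix(np.c_[[0,0,-1],yaxis,np.cross([0,0,-1],yaxis)])
        print("dr",(R.inv()*T).as_rotvec().round(3))
E
python3 - <<'E'
from rig import manip
from h import *
s=manip.get_state(); print(tool(s).as_matrix().round(3))
for sg in(1,-1): goto(s,b2w(-.10,-.035,.20),sg*np.r_[X,0])
E
```

```text
[[-0.001  0.243  0.97 ]
 [-0.002  0.97  -0.243]
 [-1.    -0.002 -0.   ]]
delta cm [  3.13 -54.81  45.  ]
dr [1.443e+00 1.000e-03 1.000e-03]
delta cm [  3.13 -54.81  45.  ]
dr [-1.699e+00 -2.000e-03  1.000e-03]
```

```bash
python3 -m creep '{"delta_pos":[[0,-5,4],[0,-9,7.5],[0,-13,11],[0,-17,14],[0,-20,17],[0.5,-24,20],[1,-28,23],[1.5,-32,26],[2,-36,29],[2.5,-40,32]],"dr":[[0.14,0,0],[0.28,0,0],[0.43,0,0],[0.57,0,0],[0.72,0,0],[0.86,0,0],[1.0,0,0],[1.15,0,0],[1.3,0,0],[1.443,0,0]]}' -0.15
python3 - <<'E'
from rig import manip
from h import *
s=manip.get_state(); goto(s,b2w(-.10,-.035,.09),np.r_[X,0]); print(s["width"],tool(s).as_matrix().round(2).tolist(), s["qpos"])
E
```

```text
clock: 1.1
position: [0.3478, 0.1026, 0.2075]
ee_rot: [0.468, 0.53, 0.468, -0.53]
contact_force: [1.9, 0.8, -0.0]
width: 0.0361
delta cm [11.75 11.74 17.34]
dr [-0.006 -0.    -0.001]
0.03610625241988887 [[0.0, 0.99, -0.12], [0.0, -0.12, -0.99], [-1.0, 0.0, -0.0]] [ 9.41608622e-02 -3.64399985e-02  1.93849995e+00  2.76295774e-04
  1.23884243e+00  2.17925986e-01]
```

```bash
python3 -m creep '{"delta_pos":[[0,2.5,4],[1,5,8],[2,7.5,12],[3,10,15],[4,11.7,17.3],[6,11.7,17.3],[8,11.7,17.3],[10,11.7,17.3],[11.7,11.7,17.3],[11.7,11.7,17.3]],"dr":[[-0.006,0,0],[-0.006,0,0],[-0.006,0,0],[-0.006,0,0],[-0.006,0,0],[-0.006,0,0],[-0.006,0,0],[-0.006,0,0],[-0.006,0,0],[-0.006,0,0]]}'
python3 - <<'E'
from rig import manip
from h import *
im=manip.get_image("scene"); cv2.imwrite("pics/s1.png",im["pixels"])
w=manip.get_image("wrist"); cv2.imwrite("pics/w1.png",w["pixels"])
cv2.imwrite("pics/sw1.png",np.hstack([cv2.resize(im["pixels"][150:390,80:400],(400,300)),cv2.resize(w["pixels"],(400,300))]))
s=manip.get_state(); print(w2b(s["position"]),s["position"],s["contact_force"])
E
```

```text
clock: 2.1
position: [0.4414, -0.0804, 0.0885]
ee_rot: [-0.469, -0.526, -0.473, 0.528]
contact_force: [-0.2, 1.2, 0.4]
width: 0.0366
[-0.09979362 -0.03209508] [ 0.44341729 -0.08102668  0.09064046] [ 0.02327543 -0.23286739  0.09483167]
```

View pics/sw1.png

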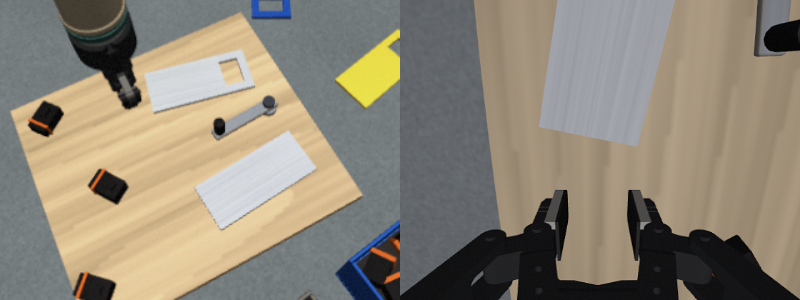

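The left crop shows the shut gripper behind the plate's rear end. In the wrist view the finger pads at (560,225) and (640,225) face the rear edge, which runs from (540,127) to (638,145). Now I go down and feel for the board.

```bash
python3 -m creep '{"delta_pos":[[1,0,0],[2,0,0],[3,0,0],[3.5,0,0],[3.6,0,0],[3.6,0,0]],"dr":[[0,0,0],[0,0,0],[0,0,0],[0,0,0],[0,0,0],[0,0,0]]}'; for i in 1; do python3 -m creep '{"delta_pos":[[0.1,0,0],[0.2,0,0],[0.2,0,0]],"dr":[[0,0,0],[0,0,0],[0,0,0]]}';done
```

```text
clock: 2.8
position: [0.4435, -0.081, 0.0544]
ee_rot: [-0.471, -0.527, -0.471, 0.527]
contact_force: [-0.3, 0.5, 0.1]
width: 0.0367
clock: 3.1
position: [0.4436, -0.0811, 0.0528]
ee_rot: [0.471, 0.527, 0.471, -0.527]
contact_force: [0.2, -0.1, 0.2]
width: 0.0364
```

```bash
python3 -m creep '{"delta_pos":[[0.1,0,0],[0.2,0,0],[0.2,0,0]],"dr":[[0,0,0],[0,0,0],[0,0,0]]}'
```

```text
clock: 3.4
position: [0.4434, -0.081, 0.0506]
ee_rot: [-0.471, -0.527, -0.471, 0.527]
contact_force: [1.2, -0.2, 0.2]
width: 0.0363
```

```bash
python3 -m creep '{"delta_pos":[[0.1,0,0],[0.2,0,0],[0.2,0,0]],"dr":[[0,0,0],[0,0,0],[0,0,0]]}'
```

```text
clock: 3.7
position: [0.4436, -0.0811, 0.049]
ee_rot: [0.471, 0.527, 0.471, -0.527]
contact_force: [-1.2, 1.2, 3.8]
width: 0.0364
```

```bash
python3 -m creep '{"delta_pos":[[0.1,0,0],[0.1,0,0]],"dr":[[0,0,0],[0,0,0]]}'
```

```text
clock: 3.9
position: [0.4436, -0.0811, 0.0489]
ee_rot: [0.471, 0.527, 0.471, -0.527]
contact_force: [-3.3, 1.9, 13.8]
width: 0.0365
```

```bash
python3 -m creep '{"delta_pos":[[-0.3,0,0],[-0.3,0,-0.4],[-0.3,0,-1],[-0.3,0,-1.6],[-0.3,0,-2.2],[-0.3,0,-2.8],[-0.3,0,-3.4],[-0.3,0,-4],[-0.3,0,-4.5],[-0.3,0,-5]],"dr":[[0,0,0],[0,0,0],[0,0,0],[0,0,0],[0,0,0],[0,0,0],[0,0,0],[0,0,0],[0,0,0],[0,0,0]]}'
cat >meas.py <<'E'
from rig import manip
from h import *
import sys
im=manip.get_image("top"); P=im["pixels"]; n=sys.argv[1]
hsv=cv2.cvtColor(P,cv2.COLOR_BGR2HSV)
s=manip.get_state(); print("tcp b",w2b(s["position"]).round(4),s["position"].round(4) if hasattr(s["position"],"round") else s["position"],"F",np.round(s["contact_force"],1))
m=((hsv[...,1]<45)&(hsv[...,2]>150)).astype(np.uint8)
roi=np.zeros_like(m)
q=proj(im,[b2w(-.175,-.05,.056),b2w(-.022,-.05,.056),b2w(-.022,.30,.056),b2w(-.175,.30,.056)]); cv2.fillPoly(roi,[q.astype(np.int32)],1)
cs=[c for c in cv2.findContours(m*roi,cv2.RETR_EXTERNAL,cv2.CHAIN_APPROX_NONE)[0] if cv2.contourArea(c)>150]
W=np.vstack([unproj(im,c.reshape(-1,2),.056)[:,:2] for c in cs])
B=np.array([w2b(p) for p in W])*1000
r=cv2.minAreaRect(B.astype(np.float32)); print("plate board mm",[np.round(a,1) for a in r],cv2.boxPoints(r).round(1).tolist(),"lead overhang ~",B[:,1].max()-200-1)
cv2.imwrite(f"pics/m{n}.png",cv2.resize(P[90:300,200:440],None,fx=2.5,fy=2.5,interpolation=cv2.INTER_CUBIC))
E
python3 meas.py 1
```

```text
clock: 4.9
position: [0.4491, -0.0309, 0.0506]
ee_rot: [0.471, 0.527, 0.471, -0.527]
contact_force: [0.1, -0.1, -0.2]
width: 0.0365
tcp b [-0.1001  0.0189] [ 0.4491 -0.0303  0.0507] F [ 0.9  0.3 -0.1]
plate board mm [array([-96.9, 179.7]), array([153.4, 237.3]), np.float64(0.3)] [[-174.10000610351562, 298.0], [-173.0, 60.70000076293945], [-19.600000381469727, 61.29999923706055], [-20.700000762939453, 298.6000061035156]] lead overhang ~ 96.97995813415685
```

View pics/m1.png

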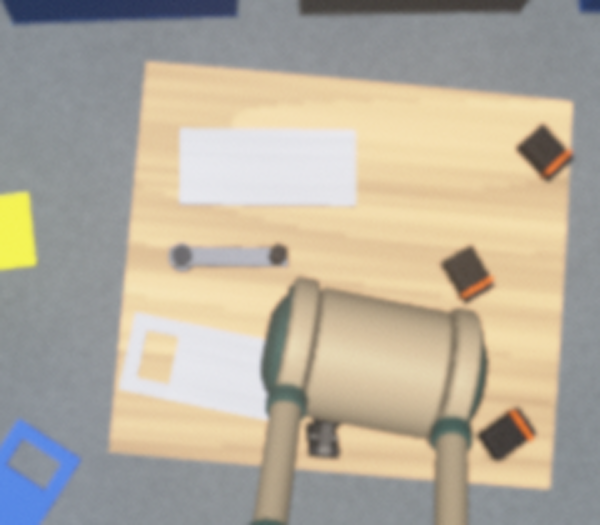

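The opening end is now at the work edge, at (120–138, 315–390) in this crop, and the plate is still a bit askew. The rear is hidden by the arm. My mask also picked up table pixels, so I tighten it and measure only the opening end.

```bash
python3 - <<'E'
t=open("meas.py").read()
t=t.replace("hsv[...,2]>150","hsv[...,2]>195")
i=t.index("r=cv2.minAreaRect")
j=t.index("cv2.imwrite")
t=t[:i]+'''r=cv2.minAreaRect(B.astype(np.float32)); print("rect",[np.round(a,1) for a in r])
f=B[B[:,1]>B[:,1].max()-40]
def line(p,a):  # robust line: a=index of dependent coordinate
    v=cv2.fitLine(p.astype(np.float32),cv2.DIST_HUBER,0,.01,.01).ravel(); return v
h=B[:,1]>B[:,1].max()-25
bx=B[h,0]; bins=np.arange(bx.min()+8,bx.max()-8,4)
fr=np.array([[b,B[h&(abs(B[:,0]-b)<3),1].max()] for b in bins if (h&(abs(B[:,0]-b)<3)).any()])
k=np.polyfit(fr[:,0],fr[:,1],1); mid=(bx.min()+bx.max())/2
print("front: tilt rad",np.arctan(k[0]).round(3),"bx",bx.min().round(1),bx.max().round(1),"lead overhang mm",(np.polyval(k,mid)-200).round(1))
'''+t[j:]
open("meas.py","w").write(t)
E
python3 meas.py 2
```

```text
tcp b [-0.1001  0.0185] [ 0.4491 -0.0307  0.0507] F [ 0.1  0.3 -0.1]
rect [array([-96.4, 126.6]), array([136. ,  72.4]), np.float64(83.2)]
front: tilt rad -0.118 bx -126.2 -53.8 lead overhang mm -6.4
```

```bash
python3 -m creep '{"delta_pos":[[0,0,-0.5],[0,0,-1],[0,0,-1.5],[0,0,-2],[0,0,-2.5],[0,0,-3],[0,0,-3.5],[0,0,-4],[0,0,-4.4],[0,0,-4.5]],"dr":[[0,0,0],[0,0,0],[0,0,0],[0,0,0],[0,0,0],[0,0,0],[0,0,0],[0,0,0],[0,0,0],[0,0,0]]}'
python3 meas.py 3
```

```text
clock: 6.0
position: [0.4541, 0.0138, 0.0506]
ee_rot: [-0.471, -0.527, -0.471, 0.527]
contact_force: [0.8, -1.2, 0.4]
width: 0.0362
tcp b [-0.1003  0.0633] [0.4541 0.0138 0.0507] F [ 0.4 -0.2  0.3]
rect [array([-108.4,  182.7]), array([ 72.5, 103.6]), np.float64(0.4)]
front: tilt rad -0.002 bx -144.0 -73.3 lead overhang mm 33.8
```

```bash
python3 -m creep '{"delta_pos":[[0,0,-0.3],[0,0,-0.6],[0,0,-0.9],[0,0,-1.2],[0,0,-1.4],[0,0,-1.6],[0,0,-1.7],[0,0,-1.7]],"dr":[[0,0,0],[0,0,0],[0,0,0],[0,0,0],[0,0,0],[0,0,0],[0,0,0],[0,0,0]]}'
python3 meas.py 4
```

```text
clock: 6.85
position: [0.4561, 0.0305, 0.0507]
ee_rot: [0.471, 0.527, 0.471, -0.527]
contact_force: [0.6, 0.1, 0.2]
width: 0.0365
tcp b [-0.1004  0.08  ] [0.4561 0.0304 0.0507] F [0.7 0.3 0.3]
rect [array([-108.3,  202.9]), array([72.2, 97.2]), np.float64(0.1)]
front: tilt rad 0.004 bx -143.8 -73.5 lead overhang mm 50.8
```

View pics/m4.png

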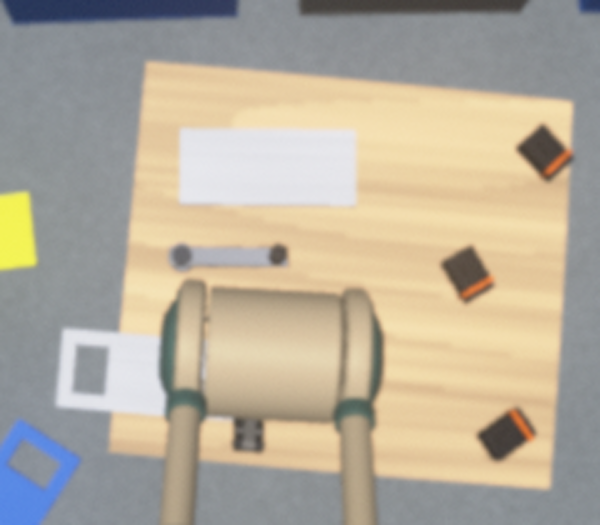

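The plate is square (0.004 rad) and its opening end overhangs by about 50 mm, with nothing pressing on it. I back the fingers off, rise, then work out the route to the knob.

```bash
python3 -m creep '{"delta_pos":[[0,0,0.5],[0,0,1.2],[0,0,2],[-1,0,2.5],[-4,0,2.5],[-8,0,2.5],[-10,0,2.5],[-10,0,2.5]],"dr":[[0,0,0],[0,0,0],[0,0,0],[0,0,0],[0,0,0],[0,0,0],[0,0,0],[0,0,0]]}'
python3 meas.py 5
python3 - <<'E'
from rig import manip
from h import *
s=manip.get_state(); goto(s,b2w(.045,.062,.15),np.r_[Y,0]); print(s["qpos"])
E
```

```text
clock: 7.7
position: [0.4557, 0.0046, 0.1544]
ee_rot: [0.473, 0.529, 0.469, -0.525]
contact_force: [0.4, -0.8, -0.1]
width: 0.0361
tcp b [-0.0991  0.0544] [0.4543 0.0048 0.1525] F [-0.1  1.1 -0.6]
rect [array([-108. ,  183.5]), array([ 73., 136.]), np.float64(0.1)]
front: tilt rad 0.004 bx -144.0 -73.5 lead overhang mm 50.8
delta cm [ 0.32 14.41 -0.68]
dr [-1.565  0.003 -0.003]
[-1.42801712e-01  1.55407482e-01  1.87771319e+00  1.13247555e-04
  1.10415898e+00 -3.02800132e-02]
```

```bash
python3 -m creep '{"delta_pos":[[0,2,0],[0,4,0],[0,6,0],[0,8,0],[0,10,-0.3],[0,12,-0.7],[0,14.4,-0.7],[0,14.4,-0.7],[0,14.4,-0.7],[0,14.4,-0.7]],"dr":[[-0.15,0,0],[-0.3,0,0],[-0.45,0,0],[-0.6,0,0],[-0.75,0,0],[-0.9,0,0],[-1.05,0,0],[-1.2,0,0],[-1.35,0,0],[-1.5,0,0]]}' -1
python3 - <<'E'
from rig import manip
from h import *
s=manip.get_state(); goto(s,b2w(.045,.062,.075),np.r_[Y,0]); print(s["qpos"],s["width"])
E
```

```text
clock: 8.75
position: [0.5961, -0.0039, 0.1487]
ee_rot: [0.703, 0.063, 0.706, -0.062]
contact_force: [-0.4, 0.4, 0.8]
width: 0.0001
delta cm [ 7.37 -0.03  0.26]
dr [-0.059 -0.004  0.   ]
[-1.23339608e-01  3.64602199e-01  1.58505985e+00  9.66125858e-05
  1.19574119e+00 -1.51727937e+00] 0.0001025209649420496
```

```bash
python3 -m creep '{"delta_pos":[[1,0,0.2],[2,0,0.3],[3,0,0.3],[4,0,0.3],[5,0,0.3],[6,0,0.3],[7,0,0.3],[7.4,0,0.3],[7.4,0,0.3]],"dr":[[-0.059,0,0],[-0.059,0,0],[-0.059,0,0],[-0.059,0,0],[-0.059,0,0],[-0.059,0,0],[-0.059,0,0],[-0.059,0,0],[-0.059,0,0]]}'
python3 - <<'E'
from rig import manip
from h import *
w=manip.get_image("wrist"); i=manip.get_image("scene")
cv2.imwrite("pics/sw2.png",np.hstack([cv2.resize(i["pixels"][150:390,80:400],(400,300)),cv2.resize(w["pixels"],(400,300))]))
s=manip.get_state(); print(w2b(s["position"]),s["position"],s["contact_force"])
R=tool(s); p0=s["position"]
for k,ph in enumerate(np.linspace(0,1.571,14)):
    c=18
    p=b2w((-85*np.sin(ph)+c*np.cos(ph))/1000,(150-85*np.cos(ph)-c*np.sin(ph))/1000,p0[2])
    print(round(ph,3),(R.inv().apply(p-p0)*100).round(2))
E
```

```text
clock: 9.65
position: [0.5996, -0.0042, 0.0758]
ee_rot: [0.705, 0.044, 0.706, -0.044]
contact_force: [0.4, -0.4, -0.4]
width: 0.0005
[0.04698322 0.06258112] [ 0.60032542 -0.00428134  0.07685723] [ 0.22307495 -0.26814986  0.04453888]
0.0 [-0.    0.22 -2.9 ]
0.121 [-0.    0.06 -3.94]
0.242 [-0.    0.03 -4.99]
0.363 [-0.    0.12 -6.03]
0.483 [-0.    0.34 -7.06]
0.604 [-0.    0.68 -8.05]
0.725 [-0.    1.13 -8.99]
0.846 [-0.01  1.7  -9.88]
0.967 [-1.000e-02  2.370e+00 -1.069e+01]
1.088 [-1.000e-02  3.130e+00 -1.141e+01]
1.208 [-1.000e-02  3.980e+00 -1.203e+01]
1.329 [-1.000e-02  4.890e+00 -1.255e+01]
1.45 [-1.000e-02  5.860e+00 -1.295e+01]
1.571 [-1.000e-02  6.870e+00 -1.324e+01]
```

View pics/sw2.png

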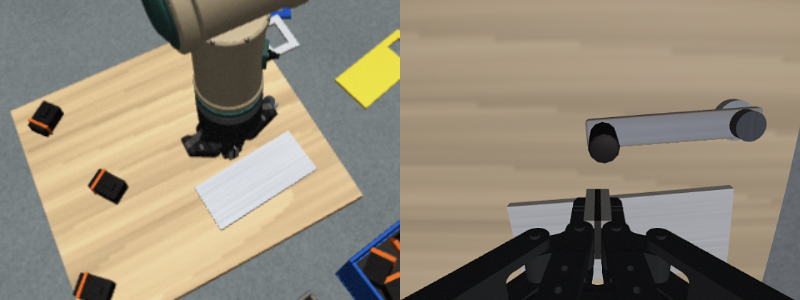

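The scene crop shows the gripper on the blank's side of the knob, above the blank. In the wrist view the shut fingertips at (597,200) are directly behind the knob at (603,148). I start the sweep along the arc, turning the tool with it.

```bash
python3 -m creep '{"delta_pos":[[0,0.2,-1],[0,0.2,-2],[0,0.2,-2.9],[0,0.1,-3.4],[0,0.1,-3.95],[0,0.05,-4.5],[0,0.05,-5],[0,0.1,-6],[0,0.35,-7.05],[0,0.35,-7.05]],"dr":[[0,0,0],[0,0,0],[0,0,0],[0.06,0,0],[0.12,0,0],[0.18,0,0],[0.24,0,0],[0.36,0,0],[0.48,0,0],[0.48,0,0]]}'
python3 - <<'E'
from rig import manip
from h import *
w=manip.get_image("wrist"); cv2.imwrite("pics/w3.png",cv2.resize(w["pixels"],(400,300)))
s=manip.get_state(); print(w2b(s["position"]),s["position"],s["contact_force"])
R=tool(s); p0=s["position"]
for ph in np.r_[np.arange(.483,1.6,.0837),1.6,1.65]:
    c=18
    p=b2w((-85*np.sin(ph)+c*np.cos(ph))/1000,(150-85*np.cos(ph)-c*np.sin(ph))/1000,p0[2])
    print(round(ph-.483,3),(R.inv().apply(p-p0)*100).round(2))
E
```

```text
clock: 10.75
position: [0.5283, 0.0085, 0.0769]
ee_rot: [0.675, 0.21, 0.676, -0.21]
contact_force: [0.3, -0.1, 0.1]
width: 0.0
[-0.02483462  0.06658801] [0.52947499 0.00815167 0.07697714] [-0.64225409  0.05798392 -0.50826078]
0.0 [-0.    0.04  0.13]
0.084 [ 0.   -0.08 -0.59]
0.167 [ 0.   -0.14 -1.32]
0.251 [ 0.   -0.14 -2.04]
0.335 [ 0.   -0.08 -2.77]
0.418 [ 0.    0.04 -3.48]
0.502 [ 0.    0.22 -4.19]
0.586 [ 0.    0.46 -4.87]
0.67 [ 0.    0.76 -5.54]
0.753 [ 0.    1.11 -6.18]
0.837 [ 0.    1.51 -6.78]
0.921 [ 0.    1.96 -7.35]
1.004 [ 0.    2.46 -7.88]
1.088 [ 0.    3.   -8.37]
1.117 [ 0.    3.19 -8.52]
1.167 [ 0.    3.54 -8.78]
```

View pics/w3.png

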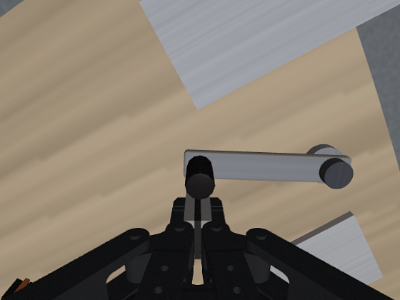

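The knob at (200,178) sits centred against the fingertips and the arm has turned with it. I carry on along the arc and slow down near the stop.

```bash
python3 -m creep '{"delta_pos":[[0,-0.08,-0.6],[0,-0.14,-1.3],[0,-0.14,-2.05],[0,-0.08,-2.8],[0,0.05,-3.5],[0,0.2,-4.2],[0,0.45,-4.9],[0,0.75,-5.55],[0,1.1,-6.2],[0,1.3,-6.5]],"dr":[[0.084,0,0],[0.167,0,0],[0.25,0,0],[0.335,0,0],[0.42,0,0],[0.5,0,0],[0.585,0,0],[0.67,0,0],[0.75,0,0],[0.8,0,0]]}'
python3 - <<'E'
from rig import manip
from h import *
w=manip.get_image("top"); cv2.imwrite("pics/t4.png",w["pixels"])
s=manip.get_state(); print(w2b(s["position"]),s["position"],s["contact_force"])
R=tool(s); p0=s["position"]
for ph in np.r_[np.arange(1.283,1.5,.05),1.5,1.54,1.571,1.6,1.62]:
    c=18
    p=b2w((-85*np.sin(ph)+c*np.cos(ph))/1000,(150-85*np.cos(ph)-c*np.sin(ph))/1000,p0[2])
    print(round(ph-1.283,3),(R.inv().apply(p-p0)*100).round(2))
E
```

```text
clock: 11.8
position: [0.4844, 0.0557, 0.0768]
ee_rot: [0.54, 0.456, 0.54, -0.456]
contact_force: [-0.4, -1.0, 0.8]
width: -0.0003
[-0.07538467  0.10880433] [0.48424323 0.0560269  0.07682036] [ 0.65978753  0.96519119 -0.47132935]
0.0 [-0.   -0.1  -0.01]
0.05 [ 0.   -0.18 -0.44]
0.1 [ 0.   -0.24 -0.87]
0.15 [ 0.   -0.28 -1.3 ]
0.2 [ 0.   -0.3  -1.73]
0.217 [ 0.   -0.3  -1.88]
0.257 [ 0.   -0.29 -2.23]
0.288 [ 0.   -0.27 -2.5 ]
0.317 [ 0.   -0.25 -2.75]
0.337 [ 0.   -0.23 -2.92]
```

```bash
python3 -m creep '{"delta_pos":[[0,-0.1,-0.4],[0,-0.15,-0.8],[0,-0.15,-1.1],[0,-0.2,-1.4],[0,-0.2,-1.7],[0,-0.2,-1.9],[0,-0.2,-2.1],[0,-0.2,-2.3],[0,-0.2,-2.4],[0,-0.2,-2.4]],"dr":[[0.05,0,0],[0.1,0,0],[0.13,0,0],[0.17,0,0],[0.2,0,0],[0.22,0,0],[0.24,0,0],[0.26,0,0],[0.28,0,0],[0.28,0,0]]}'
python3 -m creep '{"delta_pos":[[0,0,-0.1],[0,0,-0.2],[0,0,-0.2]],"dr":[[0,0,0],[0,0,0],[0,0,0]]}'
```

```text
clock: 12.85
position: [0.4785, 0.079, 0.0767]
ee_rot: [0.471, 0.528, 0.471, -0.527]
contact_force: [1.1, 0.2, 1.0]
width: -0.0
clock: 13.15
position: [0.4784, 0.0799, 0.0766]
ee_rot: [-0.472, -0.527, -0.471, 0.528]
contact_force: [-1.0, -5.4, 1.2]
width: 0.0001
```

The force rose to 5 N and the fingers stopped moving, so the arm is at its stop. I back off, rise clear and check.

```bash
python3 -m creep '{"delta_pos":[[0,0,0.3],[0,0,1],[0,0,2],[-1,0,3],[-4,0,4],[-8,0,7],[-10,0,11],[-12,0,15],[-12,0,18],[-12,0,18]],"dr":[[0,0,0],[0,0,0],[0,0,0],[0,0,0],[0,0,0],[0,0,0],[0,0,0],[0,0,0],[0,0,0],[0,0,0]]}'
python3 meas.py 6
python3 - <<'E'
from rig import manip
from h import *
import pickle
im=manip.get_image("top"); P=im["pixels"]; hsv=cv2.cvtColor(P,cv2.COLOR_BGR2HSV)
a=pickle.load(open("im0.pkl","rb"))["top"]["pixels"]
# dark blob of knob near expected place
e=proj(im,[b2w(-.085,.15,.097)])[0]; x,y=e.astype(int)
g=cv2.cvtColor(P,cv2.COLOR_BGR2GRAY)[y-14:y+15,x-14:x+15]; m=(g<90)
ys,xs=np.nonzero(m); k=unproj(im,[[xs.mean()+x-14,ys.mean()+y-14]],.092)[0]; kb=w2b(k); print("knob px",e,xs.mean()+x-14,ys.mean()+y-14,"board",kb,"angle",np.arctan2(kb[1]-.15,kb[0]))
d=cv2.absdiff(a,P).max(2)
for n,(u,v) in dict(blank=(307,157),p1=(418,151),p2=(387,200),p3=(402,264)).items(): 
    h=(48,25) if n=="blank" else (14,14); print(n,"diff",d[v-h[1]:v+h[1],u-h[0]:u+h[0]].mean().round(2))
E
```

```text
clock: 14.15
position: [0.4585, -0.1021, 0.1983]
ee_rot: [0.471, 0.529, 0.468, -0.528]
contact_force: [-0.6, -0.2, -0.0]
width: -0.0002
tcp b [-0.0829 -0.0492] [ 0.4582 -0.1     0.1976] F [-0.3  1.1  0. ]
rect [array([-103.9,  170.8]), array([ 80.9, 161.6]), np.float64(0.2)]
front: tilt rad 0.006 bx -143.8 -74.1 lead overhang mm 50.6
knob px [268.71569823 228.95285163] nan nan board [nan nan] angle nan
blank diff 2.18
p1 diff 2.02
p2 diff 77.71
p3 diff 8.67<stdin>:9: RuntimeWarning: Mean of empty slice.
  ret = ret.dtype.type(ret / rcount)
```

View pics/m6.png

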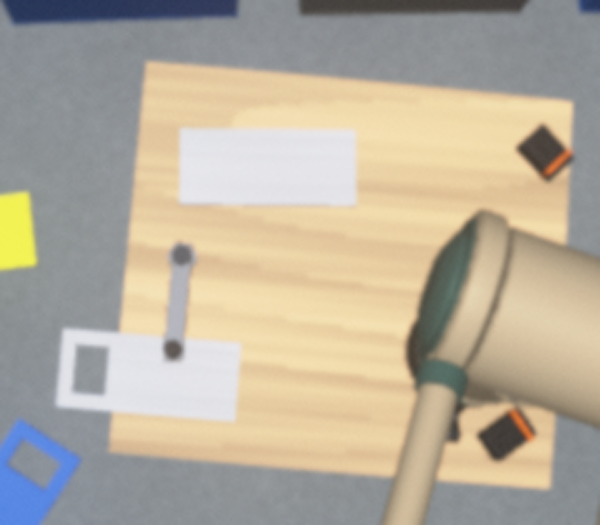

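The hold-down lies across the plate with its knob at crop (173,350), which is image pixel (269,230). The stop should put it at (269,229). The plate overhangs squarely and the blank and visible plugs have not moved. The robot is clear, so I hand in.

```bash
python3 -c "
from rig import manip
print(manip.sign_off())"
```

```text
the job is handed in; nothing more can be done
None
```

I slid the plate with the opening out over the work edge with two half-open fingers on its rear end. I then swept the hold-down's knob round with the shut fingers until it met its -x stop, and handed the job in at about 14 s.

**Last checks that passed**
- **Plate:** its opening end overhangs by about 50 mm (50.6 mm measured, which includes roughly 1 mm of outline bias). It is square to the edge within 0.006 rad.
- **Hold-down:** the knob is within about a pixel (roughly 2 mm) of where the stop should put it. The fingers felt about 5 N when it got there. It sits over the plate, about 23 mm to one side of the plate's centreline; the limit is 33 mm.
- **Blank and `plug_a`/`plug_b`:** the blank and the plug farthest from the robot look unchanged from the first picture. The near plug showed a small difference, probably because the robot arm was partly in that view.
- **Robot:** clear of everything, at about 0.2 m height.

**Checks that did not work**
- My automatic detection of the knob found nothing (empty mask), so I read the knob's position from the picture instead.
- `plug_c` was hidden behind the robot arm in the last view, so I could not confirm it directly. Nothing went near it at its height.

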